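Tidy the film-night table: remotes in the sprung-flap box, candles in a pyramid

TASK

Tidy the table after film night. Put every remote control away in the wooden box: push its sprung flap down and keep it open while the remote goes past it and drops in, then let the flap swing shut; and finish the candle pyramid on the stand with the four loose candles, so that three lie side by side in the grooves, two lie snugly in the gaps on top of them and one in the gap on top of those, all parallel. Leave the other things on the table where they are.

Things in the scene. Friction and masses are not known exactly. Their poses are not given: they have to be found in the camera images.
- remote1: remote control, champagne-grey, with buttons on top: 150 long (its x) x 42 wide (its y) x 18 mm thick; origin at the centre of its underside, z up; 110 g nominal (75 to 155 g). Two to four remotes are out on the table; a missing one is given as None in the whole run
- remote2: remote control, black, with buttons on top: 140 long (its x) x 40 wide (its y) x 18 mm thick; origin at the centre of its underside, z up; 110 g nominal (75 to 155 g). Two to four remotes are out on the table; a missing one is given as None in the whole run
- remote3: remote control, dark grey, with buttons on top: 125 long (its x) x 38 wide (its y) x 18 mm thick; origin at the centre of its underside, z up; 110 g nominal (75 to 155 g). Two to four remotes are out on the table; a missing one is given as None in the whole run
- remote4: remote control, off-white, with buttons on top: 135 long (its x) x 40 wide (its y) x 18 mm thick; origin at the centre of its underside, z up; 110 g nominal (75 to 155 g). Two to four remotes are out on the table; a missing one is given as None in the whole run
- candle1: plain ivory wax block candle lying on its side: an octagonal prism 56 mm long (its x, level) and 44 mm across flats, 85 g nominal (60 to 120 g); origin at its middle, 22 mm above what it lies on. At the start it lies in groove low0 of the stand. All six are alike and interchangeable
- candle2: plain ivory wax block candle lying on its side: an octagonal prism 56 mm long (its x, level) and 44 mm across flats, 85 g nominal (60 to 120 g); origin at its middle, 22 mm above what it lies on. At the start it lies in groove low1 of the stand. All six are alike and interchangeable
- candle3: plain ivory wax block candle lying on its side: an octagonal prism 56 mm long (its x, level) and 44 mm across flats, 85 g nominal (60 to 120 g); origin at its middle, 22 mm above what it lies on. At the start it lies loose on a fixed dark slate board, 5 mm thick. All six are alike and interchangeable
- candle4: plain ivory wax block candle lying on its side: an octagonal prism 56 mm long (its x, level) and 44 mm across flats, 85 g nominal (60 to 120 g); origin at its middle, 22 mm above what it lies on. At the start it lies loose on a fixed dark slate board, 5 mm thick. All six are alike and interchangeable
- candle5: plain ivory wax block candle lying on its side: an octagonal prism 56 mm long (its x, level) and 44 mm across flats, 85 g nominal (60 to 120 g); origin at its middle, 22 mm above what it lies on. At the start it lies loose on a fixed dark slate board, 5 mm thick. All six are alike and interchangeable
- candle6: plain ivory wax block candle lying on its side: an octagonal prism 56 mm long (its x, level) and 44 mm across flats, 85 g nominal (60 to 120 g); origin at its middle, 22 mm above what it lies on. At the start it lies loose on a fixed dark slate board, 5 mm thick. All six are alike and interchangeable
- box: dark wooden remote box, fixed: 150 (x) x 210 (y) x 160 mm high, walls and floor 6 mm; origin under its centre. In its top is an opening from x = -60 to +48 mm, y = -88 to +88 mm, closed by a sprung light-wood flap level with the top, which opens inwards and down; inside, the box is hollow from x = -69 to 69, y = -99 to 99 mm
- opening (a point): centre of the top opening, at the height of the box's top; axes as the box's
- hinge_line (a point): middle of the flap's hinge line, along the box's y at x = -60 mm (the side with two brass hinge knuckles on the rim); the flap's free edge, with a small brass strip, is on the +x side
- flap (a joint): flap angle: 0 shut, to 1.45 rad as its free edge swings down into the box. Flap 105 mm from hinge to free edge, 172 wide, 5 thick. Spring: 0.2 N m at 0 plus 0.2 N m per rad; it carries a remote laid on it. A finger 20 to 30 mm from the hinge, 65 mm below the top, holds it open at about 1.1 to 1.2 rad (5 to 9 N); let go, it shuts by itself, pinching what is in its way
- stand: light-wood candle stand, fixed: board 90 (x) x 235 (y) x 10 mm high with four low ridges (28 mm wide, 50 mm long, 6 mm high) that leave three grooves along x, 62.2 mm apart in y; origin under its centre
- low0 (a point): where the middle of a candle comes in groove 0 of the stand (32 mm above the table); its x along the groove and the candle
- low1 (a point): where the middle of a candle comes in groove 1 of the stand (32 mm above the table); its x along the groove and the candle
- low2 (a point): where the middle of a candle comes in groove 2 of the stand (32 mm above the table); its x along the groove and the candle
- mid0 (a point): where the middle of a candle comes that lies in the gap on top of the candles in grooves 0 and 1 (31.1 mm above them), candle along its x
- mid1 (a point): where the middle of a candle comes that lies in the gap on top of the candles in grooves 1 and 2 (31.1 mm above them), candle along its x
- top (a point): where the middle of the top candle comes, in the gap on top of the two of the second layer (62.2 mm above the bottom row), candle along its x
- tealight_glass: bystander: small amber glass cup, 54 mm across, 50 mm high; origin under its centre
- mug: bystander: white mug, 72 mm across, 85 mm high, on a cork coaster; origin under its centre
- bowl: bystander: blue bowl, 130 mm across, 50 mm high; origin under its centre

How it is judged:
At the end, for the whole second after the job is handed in: All remotes present at rest in the box (origin inside its walls, below 105 mm); flap shut (within 0.08 rad); each of the six places low0..2, mid0..1, top holds a resting candle, middle within 10 mm, along the grooves within 0.2 rad; bystanders not moved over 40 mm (x of remote1 in the frame of box between -0.072 and 0.072 m and y of remote1 in the frame of box between -0.102 and 0.102 m and height (world z) of each of remote1, remote2, remote3, remote4 below 0.105 m and linear speed of each of remote1, remote2, remote3, remote4, candle1, candle2, candle3, candle4, candle5, candle6 below 0.03 m/s and x of remote2 in the frame of box between -0.072 and 0.072 m and y of remote2 in the frame of box between -0.102 and 0.102 m and x of remote3 in the frame of box between -0.072 and 0.072 m and y of remote3 in the frame of box between -0.102 and 0.102 m and x of remote4 in the frame of box between -0.072 and 0.072 m and y of remote4 in the frame of box between -0.102 and 0.102 m and value of joint flap below 0.08 rad and distance between any of candle1, candle2, candle3, candle4, candle5, candle6 and low0 below 0.01 m and distance between any of candle1, candle2, candle3, candle4, candle5, candle6 and low1 below 0.01 m and distance between any of candle1, candle2, candle3, candle4, candle5, candle6 and low2 below 0.01 m and distance between any of candle1, candle2, candle3, candle4, candle5, candle6 and mid0 below 0.01 m and distance between any of candle1, candle2, candle3, candle4, candle5, candle6 and mid1 below 0.01 m and distance between any of candle1, candle2, candle3, candle4, candle5, candle6 and top below 0.01 m and angle between the x axis of each of candle1, candle2, candle3, candle4, candle5, candle6 and the x axis of stand, either way round below 0.2 rad); the robot touches nothing.
It fails at once if the tealight glass is moved more than 40 mm (distance of tealight_glass from where it was at the start of the episode above 0.04 m).
It fails at once if the mug is moved more than 40 mm (distance of mug from where it was at the start of the episode above 0.04 m).
It fails at once if the bowl is moved more than 40 mm (distance of bowl from where it was at the start of the episode above 0.04 m).
Of remote1, remote2, remote3, remote4 only 2 to 4 are there at a start; the rules pass over those that are not, and their reading is None.
At some moment in a run one of remote1, remote2, remote3, remote4 may be knocked a few centimetres aside while the robot is not near it.
It also fails if it takes over 210 s, if anything falls off the work surface, if the arm or the gripper's body presses on something with over 40 N, if the wrist force passes 120 N, or if a joint passes its speed limit or range.

ROBOT

A 7-joint arm with a two-finger parallel gripper is mounted at the origin on the work surface. World frame = base frame: x ahead of the robot, y to its left, z up, the work surface at z = 0. Lengths are in m, angles in rad, forces in N, time in s.
With the tool pointing down it reaches from about 0.4 to 0.875 m from the base axis. Payload 19.3 kg.
Tool frame: the origin (TCP) lies midway between the tips of the shut fingers; the grasp point (between the pads) lies 19 mm behind it; z points along the fingers, y is the line along which they close (so a half turn about z gives the same grasp; the last joint's range is limited). The gripper opens to 85 mm and grips with 20 to 120 N. Pads are 22 mm wide; open, the fingers measure 114 mm over their backs; the gripper's body (76 mm by 85 mm) begins 54 mm behind the grasp point. The pads swing forward as they close: fully open they stand 13 mm farther back than shut.
Start: joints at [1.265, 0.521, -0.036, 1.599, 0.021, 1.021, -0.113], TCP at [0.146, -0.608, 0.205] pointing down, gripper open.
Joint ranges: [-2.91, 2.91], [-0.3, 2.13], [-1.5, 1.42], [0.17, 2.43], [-1.26, 4.41], [0.16, 1.93], [-2.52, 2.52]. Speed limits (rad/s): [1.89, 1.89, 2.39, 2.39, 3.01, 3.01, 3.01].

INTERFACE

Orientations are given as [roll, pitch, yaw] about the fixed x, y, z axes, in that order (R = Rz(yaw) Ry(pitch) Rx(roll)).
In Python, from workcell import bot, imaging, order gives the robot as it stands (bot), with the cameras (imaging) and the job (order).
- The arm moves only by the shell command python3 nudge.py 'ROWS' [FORCE]. ROWS is a JSON list of rows, 1 to 5 of them, each of 7 numbers: the finger opening in m, then dx, dy, dz in m, then a rotation vector rx, ry, rz in rad; each row is the pose to reach, as a shift and turn from the pose commanded when the command began, along the tool's axes at that moment; what a row does not reach only later rows make up. A row lasts 1/8 s, in which the tool goes at most 0.0625 m and 0.188 rad, less where a joint would pass 70% of its speed; a pose out of reach is approached as far as the arm can. The fingers move at their own pace and stop on an object; FORCE is the grip in N (left out, the last holds). Time passes only in rows, so rows that do not move let the fingers close. It prints the time, the measured TCP pose, the force, the opening and the grip force at its end.
- bot.observe(): the state, without advancing time (a new reading comes with each control period).
- imaging.grab_frame(name): name is "side" or "top"; returns the picture (420x560x3 uint8, blue, green, red); there is no depth.
- imaging.calibration(name): a dict with "vfov" (degrees; the focal length in pixels is half the picture's height over the tangent of half this angle, whatever the lens; pixels are square), "cx", "cy" (the principal point, pixels), "eye" and "attitude" of the camera in the world. Camera axes: x right, y down, z forward; pixel columns grow to the right and rows downward; lengths in m; the calibration is good to about 2 mm. A picture is of the moment at which its call begins. calibration takes no time and is no camera call.
- order.job_done(): hands the job in; it is judged then, once.
The state is a dict: "clock": time; "qpos": joint angles; "qd": joint speeds; "joint_efforts": joint torques, N m; "position": TCP position; "tool_rot": TCP orientation; "force": force on the tool from outside, world axes, zero at the start; "moment": the same for the moment, N m; "grip_width": finger opening in m; "finger_force": force on a finger pad.
Only numpy, scipy, OpenCV 4.12 (cv2) and the standard library are available. Lean on these libraries where they do the work, as an engineer would, in place of code of your own. Each camera call takes 0.05 s, during which the arm holds its last target. There are 200 camera calls.

## Working session

There is one attempt and no reset: what is moved stays moved. The work goes in short steps, Python scripts to look and compute and a shell command to move; the robot and the scene stay as the last step left them, time stands still between calls to the robot, and variables do not carry over. Pictures are saved under pics/ and viewed, at most 14 in all, crops included, and the job is handed in when it is done.

```bash
ls; mkdir -p pics
python3 - <<'E'
from workcell import bot, imaging, order
import cv2
for n in("top","side"):
    c=imaging.calibration(n);print(n,c)
    cv2.imwrite(f"pics/{n}0.png",imaging.grab_frame(n))
print(bot.observe())
E
```

```text
nudge.py
pics
workcell.py
top {'vfov': 46.48937208313562, 'cx': 272.29068684240764, 'cy': 208.15467689464975, 'eye': array([0.49162623, 0.03094237, 1.43507436]), 'attitude': array([-3.05516452, -0.01549777, -1.58369739])}
side {'vfov': 44.90316248175005, 'cx': 275.11430671937393, 'cy': 213.18696399457946, 'eye': array([ 0.47432511, -1.08512418,  0.81440403]), 'attitude': array([-2.13995512, -0.02250504, -0.0833979 ])}
{'clock': 0.1, 'qpos': array([ 1.2648081 ,  0.52196422, -0.03633261,  1.59991707,  0.02122737,
        1.02110966, -0.11279506]), 'qd': array([ 1.14126683e-04, -4.30863124e-04,  3.99261281e-04, -1.05666538e-03,
       -3.70657966e-04, -3.70554533e-04,  9.53524919e-06]), 'joint_efforts': array([ 5.07046687e-03, -9.28475547e+01,  1.98424302e+00, -3.70537198e+01,
        1.81395753e-02,  5.34373088e-03,  3.87892146e-05]), 'position': array([ 0.14589353, -0.6074094 ,  0.20488929]), 'tool_rot': array([-3.14058420e+00,  9.09563328e-05,  2.35800413e-01]), 'force': array([ 0.50576626,  0.72431719, -0.93783438]), 'moment': array([0.01058446, 0.04130366, 0.02296724]), 'finger_force': 0.0, 'grip_width': 0.08531884255492762}
```

View pics/top0.png

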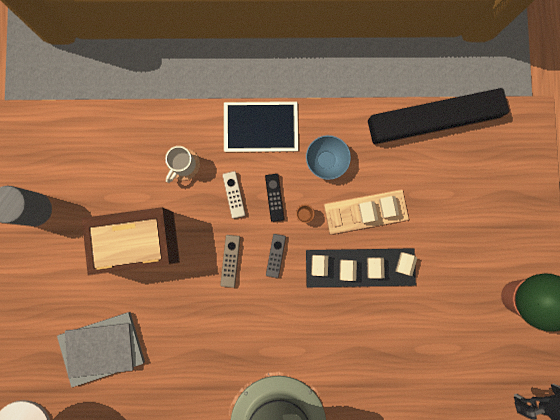

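View pics/side0.png

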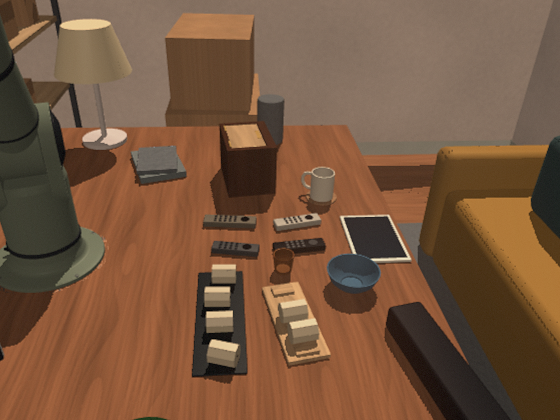

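```bash
cat > h.py <<'E'
import numpy as np, cv2
from scipy.spatial.transform import Rotation as Rt
from workcell import bot, imaging, order
def cam(n):
    c=imaging.calibration(n); f=210/np.tan(np.radians(c["vfov"])/2)
    return f,c["cx"],c["cy"],np.array(c["eye"]),Rt.from_euler("xyz",c["attitude"]).as_matrix()
def p2w(n,uv,z):
    f,cx,cy,e,R=cam(n); uv=np.atleast_2d(uv).astype(float)
    d=np.c_[(uv[:,0]-cx)/f,(uv[:,1]-cy)/f,np.ones(len(uv))]@R.T
    return e+d*((z-e[2])/d[:,2])[:,None]
def w2p(n,P):
    f,cx,cy,e,R=cam(n); q=(np.atleast_2d(P)-e)@R
    return np.c_[cx+f*q[:,0]/q[:,2],cy+f*q[:,1]/q[:,2]]
E
python3 - <<'E'
from h import *
I=cv2.imread("pics/top0.png")
cv2.imwrite("pics/z1.png",cv2.resize(I[160:300,210:420],None,fx=3.8,fy=3.8,interpolation=cv2.INTER_CUBIC))
cv2.imwrite("pics/z2.png",cv2.resize(I[195:285,75:195],None,fx=6,fy=6,interpolation=cv2.INTER_CUBIC))
print(bot.observe()["clock"])
print(p2w("top",[[278,410],[233,260],[276,255],[234,195],[275,198]],0.018))
E
```

```text
0.1
[[ 0.04475419 -0.00130161  0.018     ]
 [ 0.46559722  0.12247632  0.018     ]
 [ 0.47831348 -0.00155824  0.018     ]
 [ 0.65387585  0.11844233  0.018     ]
 [ 0.64374764 -0.00088494  0.018     ]]
```

View pics/z1.png

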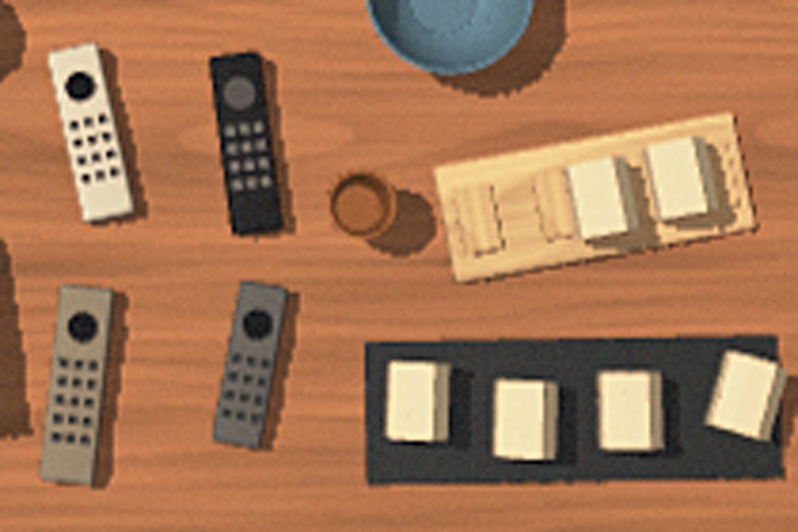

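View pics/z2.png

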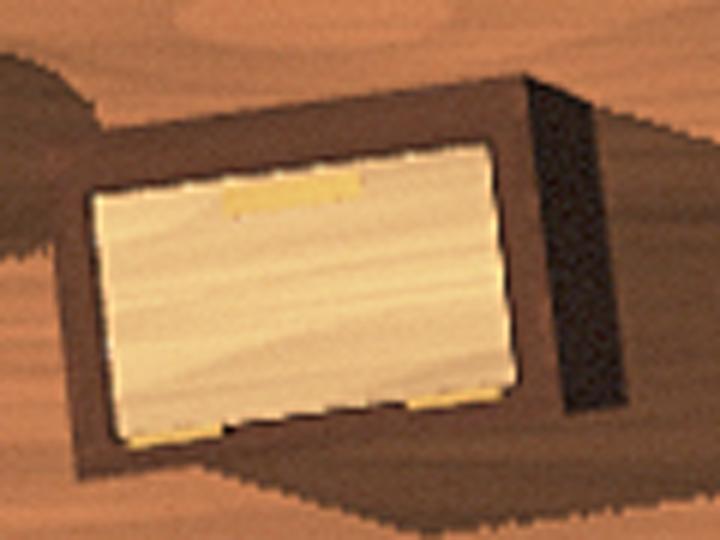

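```bash
cat >> h.py <<'E'
from scipy.optimize import minimize
def boxpts(l,w,h): return np.array([[x,y,z] for x in(-l/2,l/2) for y in(-w/2,w/2) for z in(0,h)])
_a=np.radians(22.5+45*np.arange(8)); _r=.022/np.cos(np.radians(22.5))
CAN=np.array([[x,_r*np.cos(a),_r*np.sin(a)] for x in(-.028,.028) for a in _a])
DIM={1:(.150,.042),2:(.140,.040),3:(.125,.038),4:(.135,.040)}
S=4
def proj(n,pts,p,z):
    c,s=np.cos(p[2]),np.sin(p[2])
    P=np.c_[p[0]+c*pts[:,0]-s*pts[:,1],p[1]+s*pts[:,0]+c*pts[:,1],z+pts[:,2]]
    return w2p(n,P)
def fit(mask,pts,p0,z,n="top"):
    """pose (x,y,yaw) of the convex body whose silhouette matches mask best; returns pose and IoU"""
    q=proj(n,pts,p0,z); x0,y0=(q.min(0)-25).astype(int); x1,y1=(q.max(0)+25).astype(int)
    x0,y0=max(x0,0),max(y0,0)
    M=cv2.resize(mask[y0:y1,x0:x1].astype(np.float32),None,fx=S,fy=S,interpolation=cv2.INTER_LINEAR)>.5
    def cost(p):
        h=cv2.convexHull((((proj(n,pts,p,z)-[x0,y0]+.5)*S-.5)*16).round().astype(np.int32))
        A=np.zeros(M.shape,np.uint8); cv2.fillConvexPoly(A,h,1,shift=4); A=A>0
        return 1-(A&M).sum()/max(1,(A|M).sum())
    best=min((minimize(cost,[p0[0]+dx,p0[1]+dy,p0[2]],method="Nelder-Mead",options=dict(initial_simplex=np.array(p0)+np.array([[dx,dy,0],[dx+.01,dy,0],[dx,dy+.01,0],[dx,dy,.15]]),xatol=1e-4,fatol=1e-4)) for dx in(-.004,.004) for dy in(-.004,.004)),key=lambda r:r.fun)
    return best.x.round(4),round(1-best.fun,3)
def comp(m,uv):
    n,L=cv2.connectedComponents(m.astype(np.uint8)); v=L[int(uv[1]),int(uv[0])]
    if v==0:
        ys,xs=np.nonzero(m); i=np.argmin((xs-uv[0])**2+(ys-uv[1])**2); v=L[ys[i],xs[i]]
    m=(L==v).astype(np.uint8)
    c,_=cv2.findContours(m,cv2.RETR_EXTERNAL,cv2.CHAIN_APPROX_NONE); return cv2.drawContours(m,c,-1,1,-1)>0
E
python3 - <<'E'
from h import *
I=cv2.imread("pics/top0.png"); H=cv2.cvtColor(I,cv2.COLOR_BGR2HSV)
for nm,u,v in [("white",237,210),("black",273,210),("champ",230,255),("grey",277,265),("wood",255,230),("shadow",286,206),("shadowbox",205,255),("slate",335,255),("candle",347,270),("candle side",357,268),("stand",352,215),("ivstand",368,212)]: print(nm,I[v,u],H[v,u])
f=np.array([[90,190],[490,143],[518,382],[122,440]])/6+[75,195]-.5+.5/6
W=p2w("top",f,.16);print("flap",W.round(4))
print([round(float(np.linalg.norm(W[i]-W[(i+1)%4])),4) for i in range(4)])
s=np.array([[435,167],[735,113],[757,228],[460,283]])/3.8+[210,160]-.5+.5/3.8
W=p2w("top",s,.01);print("stand",W.round(4),W.mean(0))
print([round(float(np.linalg.norm(W[i]-W[(i+1)%4])),4) for i in range(4)])
b=H[...,1]<100
for i,uv,yw in[(1,(230,255),-.05),(2,(273,210),.1),(3,(277,265),-.15),(4,(237,210),.1)]:
    m=comp((H[...,1]<100)|(H[...,2]<45),uv); c=p2w("top",uv,.009)[0]
    print("remote",i,m.sum(),fit(m,boxpts(*DIM[i],.018),[c[0],c[1],yw],0))
E
```

```text
white [180 214 228] [ 21  54 228]
black [36 35 36] [150   7  36]
champ [43 33 30] [113  77  43]
grey [49 47 50] [160  15  50]
wood [ 78 117 182] [ 11 146 182]
shadow [ 79 121 191] [ 11 150 191]
shadowbox [ 47  68 106] [ 11 142 106]
slate [57 58 59] [15  9 59]
candle [181 227 242] [ 23  64 242]
candle side [34 30 28] [110  45  34]
stand [121 176 223] [ 16 117 223]
ivstand [180 225 241] [ 22  65 241]
flap [[0.5602 0.4845 0.16  ]
 [0.5785 0.3123 0.16  ]
 [0.4752 0.2995 0.16  ]
 [0.4526 0.4687 0.16  ]]
[0.1732, 0.1042, 0.1708, 0.1087]
stand [[ 0.6265 -0.1449  0.01  ]
 [ 0.666  -0.379   0.01  ]
 [ 0.5764 -0.3928  0.01  ]
 [ 0.5368 -0.1622  0.01  ]] [ 0.60143507 -0.26971154  0.01      ]
[0.2374, 0.0906, 0.234, 0.0913]
remote 1 733 (array([ 0.4637,  0.1319, -0.118 ]), np.float64(0.918))
remote 2 600 (array([0.6469, 0.0013, 0.1182]), np.float64(0.883))
remote 3 553 (array([ 4.775e-01,  1.000e-04, -1.950e-01]), np.float64(0.937))
remote 4 642 (array([0.6561, 0.1203, 0.2165]), np.float64(0.954))
```

```bash
cat >> h.py <<'E'
def rmask(I):
    H=cv2.cvtColor(I,cv2.COLOR_BGR2HSV); return (H[...,1]<105)|(H[...,2]<45)
def cmask(I):
    H=cv2.cvtColor(I,cv2.COLOR_BGR2HSV); return (H[...,2]>115)&(H[...,1]<95)
def fitr(I,i,p0):
    m=comp(rmask(I),proj("top",np.array([[-.03,.0,.018]]),p0,0)[0]); return fit(m,boxpts(*DIM[i],.018),p0,0)
def fitc(I,p0,z):
    m=comp(cmask(I),proj("top",np.zeros((1,3)),p0,z)[0]); return fit(m,CAN,p0,z)
E
cat > t.py <<'E'
from h import *
I=cv2.imread("pics/top0.png")
O=cv2.resize(I,None,fx=4,fy=4,interpolation=cv2.INTER_NEAREST)
def draw(pts,p,z):
    h=cv2.convexHull(((proj("top",pts,p,z)+.5)*4-.5).round().astype(np.int32)); cv2.polylines(O,[h],True,(0,0,255),1)
for i,p in[(1,(.464,.127,-.1)),(2,(.647,.001,.118)),(3,(.4775,0,-.195)),(4,(.656,.12,.2))]:
    r=fitr(I,i,p); print("remote",i,r); draw(boxpts(*DIM[i],.018),r[0],0)
for j,uv in enumerate([(319,265),(348,270),(376,268),(405,264)]):
    c=p2w("top",uv,.027)[0]; r=fitc(I,[c[0],c[1],0 if j<3 else -.3],.027); print("candle",r); draw(CAN,r[0],.027)
for uv in [(368,212),(389,207)]:
    c=p2w("top",uv,.032)[0]; r=fitc(I,[c[0],c[1],.17],.032); print("stand candle",r); draw(CAN,r[0],.032)
draw(boxpts(.09,.235,.01),(.6014,-.2697,.16),0)
cv2.imwrite("pics/fit0.png",O[640:1200,840:1680][:, :800])
E
python3 t.py
```

```text
remote 1 (array([ 0.4637,  0.1322, -0.1193]), np.float64(0.925))
remote 2 (array([0.6476, 0.0015, 0.1172]), np.float64(0.889))
remote 3 (array([ 4.774e-01,  1.000e-04, -1.934e-01]), np.float64(0.941))
remote 4 (array([0.6564, 0.1205, 0.2157]), np.float64(0.956))Traceback (most recent call last):
  File "t.py", line 9, in <module>
    c=p2w("top",uv,.027)[0]; r=fitc(I,[c[0],c[1],0 if j<3 else -.3],.027); print("candle",r); draw(CAN,r[0],.027)
                               ~~~~^^^^^^^^^^^^^^^^^^^^^^^^^^^^^^^^^^^^^^
  File "h.py", line 48, in fitc
    m=comp(cmask(I),proj("top",np.zeros((1,3)),p0,z)[0]); return fit(m,CAN,p0,z)
                                                                 ~~~^^^^^^^^^^^^
  File "h.py", line 33, in fit
    best=min((minimize(cost,[p0[0]+dx,p0[1]+dy,p0[2]],method="Nelder-Mead",options=dict(initial_simplex=np.array(p0)+np.array([[dx,dy,0],[dx+.01,dy,0],[dx,dy+.01,0],[dx,dy,.15]]),xatol=1e-4,fatol=1e-4)) for dx in(-.004,.004) for dy in(-.004,.004)),key=lambda r:r.fun)
  File "h.py", line 33, in <genexpr>
    best=min((minimize(cost,[p0[0]+dx,p0[1]+dy,p0[
[... 370 characters left out ...]
^^^^^^^^^^^^^^^^^^^^^^^^^^^^^^^^^^^^^^^^^^^^^^^^^^
    res = _minimize_neldermead(fun, x0, args, callback, bounds=bounds,
                               **options)
    fxr = func(xr)
    fx = function(np.copy(x), *(wrapper_args + args))
  File "h.py", line 30, in cost
    h=cv2.convexHull((((proj(n,pts,p,z)-[x0,y0]+.5)*S-.5)*16).round().astype(np.int32))
                        ~~~~^^^^^^^^^^^
  File "h.py", line 23, in proj
    return w2p(n,P)
  File "h.py", line 12, in w2p
    f,cx,cy,e,R=cam(n); q=(np.atleast_2d(P)-e)@R
                ~~~^^^
  File "h.py", line 5, in cam
    c=imaging.calibration(n); f=210/np.tan(np.radians(c["vfov"])/2)
ValueError: time passes only in moves, steps and waits
```

Too many calibration calls; cache them.

```bash
sed -i 's/^def cam(n):/import functools\n@functools.cache\ndef cam(n):/' h.py; python3 t.py
```

```text
remote 1 (array([ 0.4637,  0.1322, -0.1193]), np.float64(0.925))
remote 2 (array([0.6476, 0.0015, 0.1172]), np.float64(0.889))
remote 3 (array([ 4.774e-01,  1.000e-04, -1.934e-01]), np.float64(0.941))
remote 4 (array([0.6564, 0.1205, 0.2157]), np.float64(0.956))
candle (array([ 0.448 , -0.125 , -0.0275]), np.float64(0.953))
candle (array([ 0.4336, -0.2065, -0.0364]), np.float64(0.951))
candle (array([ 0.4388, -0.2852, -0.0123]), np.float64(0.946))
candle (array([ 0.449 , -0.3748, -0.3335]), np.float64(0.946))
stand candle (array([ 0.5999, -0.2685,  0.1667]), np.float64(0.928))
stand candle (array([ 0.6137, -0.3288,  0.1861]), np.float64(0.933))
```

View pics/fit0.png

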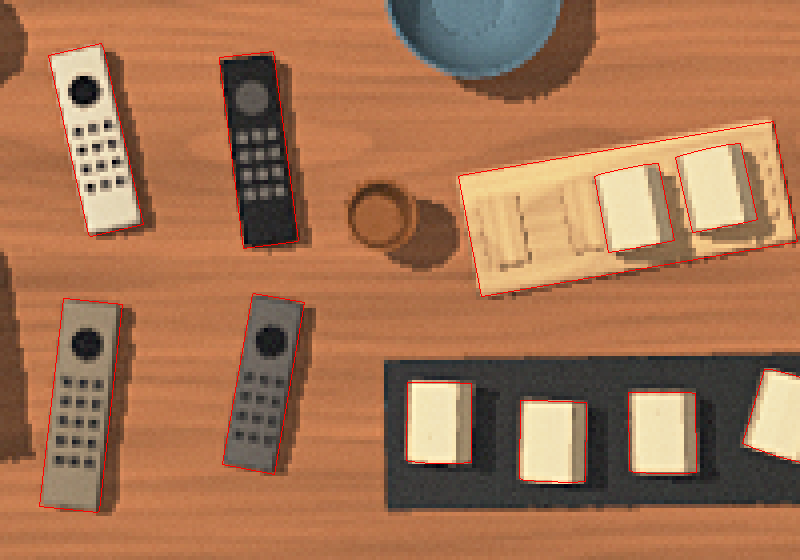

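```bash
cat >> h.py <<'E'
def plan(*T):
    """tool-axis shifts (dx dy dz rz) from the present pose through world targets (x,y,z,yaw), tool down"""
    o=bot.observe(); p=np.array(o["position"]); yw=o["tool_rot"][2]
    print("at",p.round(4),round(float(yw),3),"tilt",np.round(o["tool_rot"][:2],3),"t",round(o["clock"],1),"grip",round(o["grip_width"],4),"q7",round(float(o["qpos"][6]),2))
    for t in T:
        t=np.array(t,float); d=t[:3]-p; c,s=np.cos(yw),np.sin(yw); r=(t[3]-yw+np.pi)%(2*np.pi)-np.pi
        print(np.round([c*d[0]+s*d[1], s*d[0]-c*d[1], -d[2], -r],4),"rows",max(np.linalg.norm(d)/.0625,abs(r)/.188).round(1)); p=t[:3]; yw=t[3]
E
python3 -c "
from h import *
plan((.448,-.125,.15,1.543),(.448,-.125,.01,1.543))
print(p2w('top',[[307,214]],.05),p2w('top',[[329,157]],.05),p2w('top',[[179,160]],.085))"
```

```text
at [ 0.1459 -0.6074  0.2049] 0.236 tilt [-3.141  0.   ] t 0.1 grip 0.0853 q7 -0.11
[ 0.4064 -0.3985  0.0549 -1.3072] rows 9.1
[ 0.    0.    0.14 -0.  ] rows 2.2
[[ 0.59353527 -0.09057889  0.05      ]] [[ 0.75709465 -0.15703401  0.05      ]] [[0.74606877 0.26684029 0.085     ]]
```

```bash
python3 nudge.py '[[0.085,0.2032,-0.1993,0.0275,0,0,-0.654],[0.085,0.2032,-0.1993,0.0275,0,0,-0.654],[0.085,0.2032,-0.1993,0.0275,0,0,-0.654],[0.085,0.2032,-0.1993,0.0275,0,0,-0.654],[0.085,0.2032,-0.1993,0.0275,0,0,-0.654]]' 40
python3 -c "
from h import *
plan((.448,-.125,.15,1.543),(.448,-.125,.01,1.543))"
```

```text
clock: 0.72
position: [0.2981, -0.3639, 0.1777]
tool_rot: [-3.141, -0.0, 0.894]
force: [-0.4, -1.1, -0.8]
grip_width: 0.0847
finger_force: 0.0
at [ 0.2981 -0.3639  0.1777] 0.894 tilt [-3.141 -0.   ] t 0.7 grip 0.0847 q7 -0.04
[ 0.2801 -0.0329  0.0277 -0.6495] rows 4.5
[ 0.    0.    0.14 -0.  ] rows 2.2
```

```bash
python3 nudge.py '[[0.085,0.28,-0.033,0.0277,0,0,-0.65],[0.085,0.28,-0.033,0.0277,0,0,-0.65],[0.085,0.28,-0.033,0.0277,0,0,-0.65],[0.085,0.28,-0.033,0.0277,0,0,-0.65],[0.085,0.28,-0.033,0.0277,0,0,-0.65]]'|grep pos
python3 nudge.py '[[0.085,0,0,0,0,0,0],[0.085,0,0,0.05,0,0,0],[0.085,0,0,0.09,0,0,0],[0.085,0,0,0.11,0,0,0],[0.085,0,0,0.11,0,0,0]]'|grep pos
python3 -c "
from h import *
plan((.448,-.125,.01,1.543))"
```

```text
position: [0.4487, -0.1253, 0.1499]
position: [0.4464, -0.1287, 0.0393]
at [ 0.4464 -0.1287  0.0393] 1.539 tilt [-3.139 -0.   ] t 2.0 grip 0.085 q7 -0.29
[ 0.0037  0.0015  0.0293 -0.0039] rows 0.5
```

```bash
python3 nudge.py '[[0.085,0.0037,0.0015,0.015,0,0,0],[0.085,0.0037,0.0015,0.0293,0,0,0],[0.04,0.0037,0.0015,0.0293,0,0,0],[0.04,0.0037,0.0015,0.0293,0,0,0],[0.04,0.0037,0.0015,0.0293,0,0,0]]' 40
python3 nudge.py '[[0.04,0,0,0,0,0,0],[0.04,0,0,0,0,0,0],[0.04,0,0,0,0,0,0]]'
python3 nudge.py '[[0.04,0,0,-0.04,0,0,0],[0.04,0,0,-0.10,0,0,0],[0.04,0,0,-0.13,0,0,0],[0.04,0,0,-0.13,0,0,0]]'
python3 -c "
from h import *
plan((.5903,-.2077,.135,1.739),(.5903,-.2077,.015,1.739))"
```

```text
clock: 2.6
position: [0.4495, -0.1246, 0.0113]
tool_rot: [3.141, 0.0, 1.54]
force: [-0.1, -0.1, -0.9]
grip_width: 0.0548
finger_force: 42.3
clock: 2.98
position: [0.4495, -0.1246, 0.0113]
tool_rot: [3.141, 0.0, 1.54]
force: [-1.5, -0.1, 6.6]
grip_width: 0.0544
finger_force: 43.0
clock: 3.48
position: [0.4503, -0.125, 0.1428]
tool_rot: [3.138, 0.001, 1.539]
force: [0.0, -0.8, -1.8]
grip_width: 0.0545
finger_force: 43.3
at [ 0.4503 -0.125   0.1428] 1.539 tilt [3.138e+00 1.000e-03] t 3.5 grip 0.0545 q7 -0.17
[-0.0782  0.1425  0.0078 -0.1999] rows 2.6
[ 0.    0.    0.12 -0.  ] rows 1.9
```

```bash
python3 nudge.py '[[0.04,-0.0782,0.1425,0.008,0,0,-0.2],[0.04,-0.0782,0.1425,0.008,0,0,-0.2],[0.04,-0.0782,0.1425,0.008,0,0,-0.2],[0.04,-0.0782,0.1425,0.008,0,0,-0.2]]'|grep pos
python3 nudge.py '[[0.04,0,0,0.05,0,0,0],[0.04,0,0,0.08,0,0,0],[0.04,0,0,0.09,0,0,0],[0.04,0,0,0.09,0,0,0]]'
python3 -c "
from h import *
plan((.5903,-.2077,.0168,1.739))"
```

```text
position: [0.59, -0.2079, 0.1305]
clock: 4.47
position: [0.589, -0.2067, 0.0427]
tool_rot: [-3.141, -0.0, 1.74]
force: [-0.3, 0.3, 0.4]
grip_width: 0.0547
finger_force: 43.2
at [ 0.589  -0.2067  0.0427] 1.74 tilt [-3.141 -0.   ] t 4.5 grip 0.0547 q7 0.05
[-0.0012  0.0012  0.0259  0.0011] rows 0.4
```

```bash
python3 nudge.py '[[0.04,-0.0012,0.0012,0.015,0,0,0],[0.04,-0.0012,0.0012,0.0259,0,0,0],[0.04,-0.0012,0.0012,0.0259,0,0,0],[0.07,-0.0012,0.0012,0.0259,0,0,0],[0.07,-0.0012,0.0012,0.0259,0,0,0]]'
python3 nudge.py '[[0.07,0,0,0,0,0,0],[0.07,0,0,-0.03,0,0,0],[0.07,0,0,-0.08,0,0,0],[0.08,0,0,-0.12,0,0,0],[0.08,0,0,-0.12,0,0,0]]'
python3 -c "
from h import *
plan((.4336,-.2065,.135,1.534),(.4336,-.2065,.0108,1.534))"
```

```text
clock: 5.1
position: [0.5907, -0.2082, 0.0171]
tool_rot: [3.141, 0.0, 1.74]
force: [0.4, 0.1, 0.0]
grip_width: 0.0703
finger_force: 0.0
clock: 5.72
position: [0.5922, -0.2085, 0.1402]
tool_rot: [3.137, 0.002, 1.739]
force: [-0.2, -1.2, -0.9]
grip_width: 0.0803
finger_force: 0.0
at [ 0.5922 -0.2085  0.1402] 1.739 tilt [3.137e+00 2.000e-03] t 5.7 grip 0.0803 q7 0.11
[ 0.0286 -0.156   0.0052  0.2054] rows 2.5
[ 0.      0.      0.1242 -0.    ] rows 2.0
```

```bash
python3 nudge.py '[[0.085,0.0286,-0.156,0.005,0,0,0.205],[0.085,0.0286,-0.156,0.005,0,0,0.205],[0.085,0.0286,-0.156,0.005,0,0,0.205],[0.085,0.0286,-0.156,0.005,0,0,0.205]]'|grep pos
python3 nudge.py '[[0.085,0,0,0.05,0,0,0],[0.085,0,0,0.08,0,0,0],[0.085,0,0,0.09,0,0,0],[0.085,0,0,0.09,0,0,0]]'
python3 -c "
from h import *
plan((.4336,-.2065,.011,1.534),(.4336,-.2065,.15,1.534),(.6059,-.2997,.15,1.739),(.6059,-.2997,.048,1.739))"
```

```text
position: [0.4296, -0.2066, 0.1317]
clock: 6.72
position: [0.4324, -0.2058, 0.0419]
tool_rot: [-3.141, -0.0, 1.535]
force: [1.0, 0.1, -0.1]
grip_width: 0.0851
finger_force: 0.0
at [ 0.4324 -0.2058  0.0419] 1.535 tilt [-3.141 -0.   ] t 6.7 grip 0.0851 q7 -0.12
[-0.0006  0.0013  0.0309  0.0012] rows 0.5
[ 0.     0.    -0.139 -0.   ] rows 2.2
[-0.0868  0.1756 -0.     -0.205 ] rows 3.1
[ 0.     0.     0.102 -0.   ] rows 1.6
```

```bash
python3 nudge.py '[[0.085,-0.0006,0.0013,0.02,0,0,0],[0.085,-0.0006,0.0013,0.0307,0,0,0],[0.085,-0.0006,0.0013,0.0307,0,0,0],[0.04,-0.0006,0.0013,0.0307,0,0,0],[0.04,-0.0006,0.0013,0.0307,0,0,0]]' 40 |grep pos
python3 nudge.py '[[0.04,0,0,0,0,0,0],[0.04,0,0,0,0,0,0],[0.04,0,0,0,0,0,0]]'
python3 nudge.py '[[0.04,0,0,-0.05,0,0,0],[0.04,0,0,-0.10,0,0,0],[0.04,0,0,-0.139,0,0,0],[0.04,0,0,-0.139,0,0,0]]'|grep grip
python3 nudge.py '[[0.04,-0.0868,0.1756,0,0,0,-0.205],[0.04,-0.0868,0.1756,0,0,0,-0.205],[0.04,-0.0868,0.1756,0,0,0,-0.205],[0.04,-0.0868,0.1756,0,0,0,-0.205],[0.04,-0.0868,0.1756,0.02,0,0,-0.205]]'|grep pos
python3 nudge.py '[[0.04,0,0,0.04,0,0,0],[0.04,0,0,0.055,0,0,0],[0.04,0,0,0.055,0,0,0]]'
python3 -c "
from h import *
plan((.6059,-.2997,.0482,1.739))"
```

```text
position: [0.4337, -0.207, 0.012]
clock: 7.72
position: [0.4337, -0.207, 0.0121]
tool_rot: [3.141, 0.001, 1.534]
force: [-1.9, 0.8, 10.1]
grip_width: 0.0549
finger_force: 40.1
grip_width: 0.0544
position: [0.6059, -0.2995, 0.1294]
clock: 9.22
position: [0.6046, -0.2993, 0.0745]
tool_rot: [-3.14, -0.001, 1.74]
force: [0.6, -0.6, -0.3]
grip_width: 0.0544
finger_force: 44.6
at [ 0.6046 -0.2993  0.0745] 1.74 tilt [-3.14e+00 -1.00e-03] t 9.2 grip 0.0544 q7 0.22
[-0.0006  0.0012  0.0263  0.0011] rows 0.4
```

```bash
python3 nudge.py '[[0.04,-0.0006,0.0012,0.015,0,0,0],[0.04,-0.0006,0.0012,0.0263,0,0,0],[0.04,-0.0006,0.0012,0.0263,0,0,0],[0.04,-0.0006,0.0012,0.0263,0,0,0]]'
python3 nudge.py '[[0.07,0,0,0,0,0,0],[0.07,0,0,0,0,0,0],[0.07,0,0,-0.03,0,0,0],[0.08,0,0,-0.06,0,0,0],[0.08,0,0,-0.10,0,0,0]]'
python3 -c "
from h import *
plan((.4388,-.2852,.14,1.5585))"
```

```text
clock: 9.72
position: [0.6071, -0.3003, 0.0491]
tool_rot: [3.141, 0.0, 1.74]
force: [-0.7, 0.1, -0.7]
grip_width: 0.0544
finger_force: 46.9
clock: 10.35
position: [0.6066, -0.3001, 0.1496]
tool_rot: [-3.141, -0.001, 1.74]
force: [0.0, -0.5, -0.9]
grip_width: 0.08
finger_force: 0.0
at [ 0.6066 -0.3001  0.1496] 1.74 tilt [-3.141e+00 -1.000e-03] t 10.3 grip 0.08 q7 0.26
[ 0.0429 -0.1629  0.0096  0.1813] rows 2.7
```

```bash
python3 nudge.py '[[0.085,0.0429,-0.163,0.01,0,0,0.181],[0.085,0.0429,-0.163,0.01,0,0,0.181],[0.085,0.0429,-0.163,0.01,0,0,0.181],[0.085,0.0429,-0.163,0.01,0,0,0.181]]'|grep pos
python3 nudge.py '[[0.085,0,0,0.05,0,0,0],[0.085,0,0,0.085,0,0,0],[0.085,0,0,0.095,0,0,0],[0.085,0,0,0.095,0,0,0]]' |grep pos
python3 -c "
from h import *
I=imaging.grab_frame('top'); cv2.imwrite('pics/c2.png',I)
c=p2w('top',(347,217),.032)[0]
for n,p,z in [('low2',(.5903,-.2077,.168),.032),('mid0',(.6059,-.2997,.168),.0631)]: print(n,fitc(I,p,z))
plan((.4388,-.2852,.011,1.5585),(.4388,-.2852,.15,1.5585),(.5955,-.2383,.15,1.739),(.5955,-.2383,.0482,1.739))"
```

```text
position: [0.4363, -0.2859, 0.1394]
position: [0.4397, -0.2852, 0.0443]
low2 (array([ 0.5915, -0.2087,  0.1307]), np.float64(0.915))
mid0 (array([ 0.6058, -0.2931,  0.1944]), np.float64(0.456))
at [ 0.4399 -0.2854  0.0449] 1.559 tilt [3.141 0.   ] t 11.4 grip 0.0849 q7 0.06
[ 0.0002 -0.0011  0.0339  0.0006] rows 0.5
[ 0.     0.    -0.139 -0.   ] rows 2.2
[ 0.0488  0.1561 -0.     -0.1805] rows 2.6
[ 0.      0.      0.1018 -0.    ] rows 1.6
```

```bash
python3 nudge.py '[[0.085,0.0002,-0.0011,0.02,0,0,0],[0.085,0.0002,-0.0011,0.0335,0,0,0],[0.085,0.0002,-0.0011,0.0335,0,0,0],[0.04,0.0002,-0.0011,0.0335,0,0,0],[0.04,0.0002,-0.0011,0.0335,0,0,0]]' 40 |grep pos
python3 nudge.py '[[0.04,0,0,0,0,0,0],[0.04,0,0,0,0,0,0],[0.04,0,0,0,0,0,0]]'
python3 nudge.py '[[0.04,0,0,-0.05,0,0,0],[0.04,0,0,-0.10,0,0,0],[0.04,0,0,-0.139,0,0,0],[0.04,0,0,-0.139,0,0,0]]'|grep grip
python3 nudge.py '[[0.04,0.0488,0.1561,0,0,0,-0.1805],[0.04,0.0488,0.1561,0,0,0,-0.1805],[0.04,0.0488,0.1561,0,0,0,-0.1805],[0.04,0.0488,0.1561,0,0,0,-0.1805],[0.04,0.0488,0.1561,0.02,0,0,-0.1805]]'|grep pos
python3 nudge.py '[[0.04,0,0,0.04,0,0,0],[0.04,0,0,0.055,0,0,0],[0.04,0,0,0.055,0,0,0]]'
python3 -c "
from h import *
plan((.5955,-.2383,.0482,1.739))"
```

```text
position: [0.4384, -0.2854, 0.0113]
clock: 12.4
position: [0.4384, -0.2854, 0.0114]
tool_rot: [3.141, 0.001, 1.559]
force: [-1.7, 0.7, 10.2]
grip_width: 0.055
finger_force: 40.4
grip_width: 0.0546
position: [0.5946, -0.2385, 0.1291]
clock: 13.9
position: [0.5936, -0.2384, 0.0735]
tool_rot: [-3.14, -0.001, 1.739]
force: [0.4, 0.1, 0.0]
grip_width: 0.0548
finger_force: 44.5
at [ 0.5936 -0.2384  0.0735] 1.739 tilt [-3.14e+00 -1.00e-03] t 13.9 grip 0.0548 q7 0.11
[-0.0002  0.0018  0.0253 -0.0002] rows 0.4
```

```bash
python3 nudge.py '[[0.04,-0.0002,0.0018,0.015,0,0,0],[0.04,-0.0002,0.0018,0.0256,0,0,0],[0.04,-0.0002,0.0018,0.0256,0,0,0],[0.04,-0.0002,0.0018,0.0256,0,0,0]]'
python3 nudge.py '[[0.07,0,0,0,0,0,0],[0.07,0,0,0,0,0,0],[0.07,0,0,-0.03,0,0,0],[0.08,0,0,-0.06,0,0,0],[0.08,0,0,-0.10,0,0,0]]' |grep pos
python3 -c "
from h import *
plan((.449,-.3748,.14,1.2375))"
```

```text
clock: 14.4
position: [0.5964, -0.2382, 0.0488]
tool_rot: [-3.141, 0.0, 1.739]
force: [0.1, -1.0, -1.3]
grip_width: 0.0548
finger_force: 46.9
position: [0.5961, -0.238, 0.1495]
at [ 0.5961 -0.238   0.1495] 1.739 tilt [-3.141e+00 -1.000e-03] t 15.0 grip 0.0796 q7 0.15
[-0.1102 -0.1679  0.0095  0.5018] rows 3.2
```

```bash
python3 nudge.py '[[0.085,-0.11,-0.168,0.01,0,0,0.502],[0.085,-0.11,-0.168,0.01,0,0,0.502],[0.085,-0.11,-0.168,0.01,0,0,0.502],[0.085,-0.11,-0.168,0.01,0,0,0.502],[0.085,-0.11,-0.168,0.01,0,0,0.502]]'|grep pos
python3 nudge.py '[[0.085,0,0,0.05,0,0,0],[0.085,0,0,0.085,0,0,0],[0.085,0,0,0.095,0,0,0],[0.085,0,0,0.095,0,0,0]]' |grep pos
python3 -c "
from h import *
I=imaging.grab_frame('top'); J=imaging.grab_frame('side')
a=cv2.resize(I[170:245,310:420],None,fx=4,fy=4); b=cv2.resize(J[270:370,250:345],None,fx=4,fy=4)
O=np.zeros((400,800,3),np.uint8); O[:300,:400]=a[:,:400]; O[:400,410:790]=b; cv2.imwrite('pics/v3.png',O)
plan((.449,-.3748,.011,1.2375),(.449,-.3748,.17,1.2375),(.6007,-.269,.17,1.739),(.6007,-.269,.0793,1.739))"
```

```text
position: [0.4492, -0.375, 0.1391]
position: [0.4504, -0.3738, 0.0442]
at [ 0.4505 -0.3748  0.0453] 1.238 tilt [3.14 0.  ] t 16.2 grip 0.0848 q7 -0.05
[-0.0005 -0.0014  0.0343  0.0005] rows 0.5
[ 0.     0.    -0.159 -0.   ] rows 2.5
[ 0.1496  0.1087 -0.     -0.5015] rows 3.0
[ 0.      0.      0.0907 -0.    ] rows 1.5
```

View pics/v3.png

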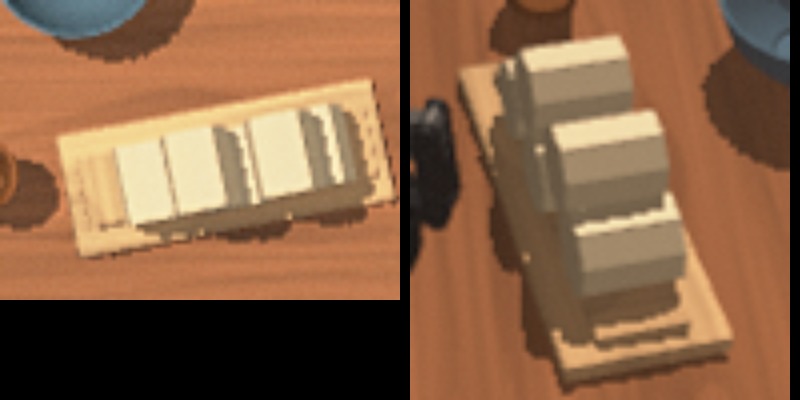

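The crops show three candles in the grooves and two lying snugly on top (around top-image pixels 358,212 and 380,208), all parallel. Next is the top candle.

```bash
python3 nudge.py '[[0.085,-0.0005,-0.0014,0.02,0,0,0],[0.085,-0.0005,-0.0014,0.0338,0,0,0],[0.085,-0.0005,-0.0014,0.0338,0,0,0],[0.04,-0.0005,-0.0014,0.0338,0,0,0],[0.04,-0.0005,-0.0014,0.0338,0,0,0]]' 40 |grep pos
python3 nudge.py '[[0.04,0,0,0,0,0,0],[0.04,0,0,0,0,0,0],[0.04,0,0,0,0,0,0]]'
python3 nudge.py '[[0.04,0,0,-0.05,0,0,0],[0.04,0,0,-0.10,0,0,0],[0.04,0,0,-0.159,0,0,0],[0.04,0,0,-0.159,0,0,0]]'|grep grip
python3 nudge.py '[[0.04,0.1496,0.1087,0,0,0,-0.5015],[0.04,0.1496,0.1087,0,0,0,-0.5015],[0.04,0.1496,0.1087,0,0,0,-0.5015],[0.04,0.1496,0.1087,0,0,0,-0.5015],[0.04,0.1496,0.1087,0.02,0,0,-0.5015]]'|grep pos
python3 nudge.py '[[0.04,0,0,0.03,0,0,0],[0.04,0,0,0.045,0,0,0],[0.04,0,0,0.045,0,0,0]]'
python3 -c "
from h import *
plan((.6007,-.269,.0793,1.739))"
```

```text
position: [0.4483, -0.375, 0.0109]
clock: 17.25
position: [0.4482, -0.375, 0.011]
tool_rot: [3.141, 0.0, 1.237]
force: [-0.7, 0.8, 6.0]
grip_width: 0.0548
finger_force: 41.3
grip_width: 0.0547
position: [0.5997, -0.2693, 0.1489]
clock: 18.75
position: [0.5984, -0.2693, 0.1028]
tool_rot: [-3.14, -0.001, 1.738]
force: [0.3, -0.5, -0.2]
grip_width: 0.0548
finger_force: 44.0
at [ 0.5984 -0.2693  0.1028] 1.738 tilt [-3.14e+00 -1.00e-03] t 18.8 grip 0.0548 q7 0.17
[-0.0001  0.0023  0.0235 -0.0012] rows 0.4
```

```bash
python3 nudge.py '[[0.04,-0.0001,0.0023,0.015,0,0,0],[0.04,-0.0001,0.0023,0.0241,0,0,0],[0.04,-0.0001,0.0023,0.0241,0,0,0],[0.04,-0.0001,0.0023,0.0241,0,0,0]]'
python3 nudge.py '[[0.07,0,0,0,0,0,0],[0.07,0,0,0,0,0,0],[0.07,0,0,-0.03,0,0,0],[0.08,0,0,-0.06,0,0,0],[0.08,0,0,-0.10,0,0,0]]' |grep pos
cat > look.py <<'E'
import sys
from h import *
I=imaging.grab_frame('top'); cv2.imwrite('pics/last.png',I)
P={1:(.4637,.1322,-.12),2:(.6476,.0015,.117),3:(.4774,.0001,-.193),4:(.6564,.1205,.216)}
for i in map(int,sys.argv[1]): print(i,*fitr(I,i,P[i]))
E
python3 look.py 1234
python3 -c "
from h import *
plan((.4774,0,.15,-.193),(.4774,0,.003,-.193))"
```

```text
clock: 19.25
position: [0.6018, -0.2686, 0.0799]
tool_rot: [-3.142, 0.0, 1.739]
force: [-0.1, 0.5, -0.4]
grip_width: 0.0549
finger_force: 44.0
position: [0.6014, -0.2685, 0.1806]
1 [ 0.4644  0.132  -0.1152] 0.929
2 [0.6468 0.0015 0.1179] 0.881
3 [ 0.4775  0.     -0.1959] 0.94
4 [0.6564 0.1203 0.2149] 0.957
at [ 0.6037 -0.269   0.1864] 1.739 tilt [3.137e+00 3.000e-03] t 19.9 grip 0.0801 q7 0.21
[ 0.2863 -0.0796  0.0364  1.9315] rows 10.3
[ 0.    -0.     0.147 -0.   ] rows 2.4
```

```bash
python3 nudge.py '[[0.085,0.143,-0.04,0.018,0,0,-0.604],[0.085,0.143,-0.04,0.018,0,0,-0.604],[0.085,0.143,-0.04,0.018,0,0,-0.604],[0.085,0.143,-0.04,0.018,0,0,-0.604],[0.085,0.143,-0.04,0.018,0,0,-0.604]]'|grep pos
python3 -c "
from h import *
plan((.4775,0,.13,2.946),(.4775,0,.003,2.946))"
```

```text
position: [0.5388, -0.1353, 0.1621]
at [ 0.5388 -0.1353  0.1621] 2.34 tilt [3.141 0.   ] t 20.6 grip 0.0848 q7 0.51
[ 0.1399  0.0501  0.0321 -0.606 ] rows 3.2
[ 0.     0.     0.127 -0.   ] rows 2.0
```

```bash
python3 nudge.py '[[0.085,0.14,0.05,0.032,0,0,-0.606],[0.085,0.14,0.05,0.032,0,0,-0.606],[0.085,0.14,0.05,0.032,0,0,-0.606],[0.085,0.14,0.05,0.032,0,0,-0.606],[0.085,0.14,0.05,0.032,0,0,-0.606]]'|grep pos
python3 nudge.py '[[0.085,0,0,0.05,0,0,0],[0.085,0,0,0.085,0,0,0],[0.085,0,0,0.09,0,0,0],[0.085,0,0,0.09,0,0,0]]' |grep pos
python3 -c "
from h import *
plan((.4775,0,.003,2.946))"
```

```text
position: [0.4774, -0.0003, 0.13]
position: [0.4773, 0.0005, 0.0407]
at [0.4773 0.0005 0.0407] 2.947 tilt [3.142e+00 1.000e-03] t 21.7 grip 0.0852 q7 0.56
[-0.0003 -0.0004  0.0377  0.0006] rows 0.6
```

```bash
python3 nudge.py '[[0.085,-0.0003,-0.0004,0.025,0,0,0],[0.085,-0.0003,-0.0004,0.0377,0,0,0],[0.085,-0.0003,-0.0004,0.0377,0,0,0],[0.03,-0.0003,-0.0004,0.0377,0,0,0],[0.03,-0.0003,-0.0004,0.0377,0,0,0]]' 60 |grep pos
python3 nudge.py '[[0.03,0,0,0,0,0,0],[0.03,0,0,0,0,0,0],[0.03,0,0,0,0,0,0],[0.03,0,0,0,0,0,0]]'
python3 nudge.py '[[0.03,0,0,-0.05,0,0,0],[0.03,0,0,-0.10,0,0,0],[0.03,0,0,-0.16,0,0,0],[0.03,0,0,-0.22,0,0,0],[0.03,0,0,-0.22,0,0,0]]'
python3 -c "
from h import *
plan((.4980,.2,.225,2.3),(.5185,.3907,.225,1.69))"
```

```text
position: [0.4773, 0.0003, 0.003]
clock: 22.8
position: [0.4768, 0.0004, 0.0023]
tool_rot: [3.142, -0.0, 2.949]
force: [0.7, -0.2, -0.1]
grip_width: 0.0301
finger_force: 0.0
clock: 23.42
position: [0.4785, 0.0006, 0.2258]
tool_rot: [3.141, 0.006, 2.948]
force: [0.1, -0.1, -0.8]
grip_width: 0.0302
finger_force: 0.0
at [0.4785 0.0006 0.2258] 2.948 tilt [3.141 0.006] t 23.4 grip 0.0302 q7 0.86
[0.0192 0.1995 0.0008 0.6481] rows 3.4
[ 0.1285  0.1423 -0.      0.61  ] rows 3.2
```

```bash
python3 nudge.py '[[0.085,0,-0.06,0,0,0,0],[0.085,0,-0.12,0,0,0,0],[0.085,0,-0.16,0,0,0,0],[0.085,0,-0.16,0,0,0,0]]'|grep pos
python3 look.py 1234; python3 -c "
import cv2;I=cv2.imread('pics/last.png');cv2.imwrite('pics/v4.png',cv2.resize(I[160:300,200:400],None,fx=4,fy=4))"
```

```text
position: [0.445, -0.1594, 0.2214]
1 [ 0.4644  0.132  -0.1182] 0.924
2 [0.6469 0.0017 0.1131] 0.889
3 [ 0.4775 -0.     -0.1955] 0.941
4 [0.6564 0.1205 0.2158] 0.955
```

View pics/v4.png

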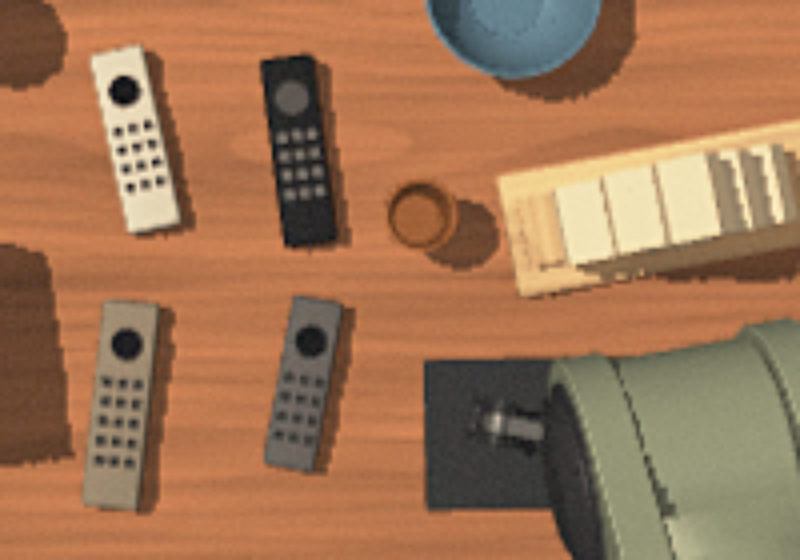

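The remote is still at (0.4775, 0), so the fingers closed above it. I'll go lower with the fingers pre-closed to 50 mm and watch the force.

```bash
python3 nudge.py '[[0.05,0,0.06,0,0,0,0],[0.05,0,0.12,0.03,0,0,0],[0.05,0,0.16,0.08,0,0,0],[0.05,0,0.16,0.14,0,0,0],[0.05,0,0.16,0.17,0,0,0]]'|grep pos
python3 nudge.py '[[0.05,0,0,0,0,0,0],[0.05,0,0,0,0,0,0]]'|grep pos
python3 -c "
from h import *
plan((.4775,0,-.002,2.946))"
```

```text
position: [0.4752, 0.003, 0.0495]
position: [0.4774, 0.0012, 0.0534]
at [0.4774 0.0012 0.0534] 2.95 tilt [3.141e+00 1.000e-03] t 24.9 grip 0.0502 q7 0.58
[-0.0004 -0.0012  0.0554  0.0037] rows 0.9
```

```bash
python3 nudge.py '[[0.05,-0.0004,-0.0012,0.03,0,0,0.0037],[0.05,-0.0004,-0.0012,0.05,0,0,0.0037],[0.05,-0.0004,-0.0012,0.05,0,0,0.0037]]'|egrep "pos|force"
python3 nudge.py '[[0.05,0,0,0.003,0,0,0],[0.05,0,0,0.006,0,0,0],[0.05,0,0,0.006,0,0,0]]'|egrep "pos|force"
python3 nudge.py '[[0.05,0,0,0.002,0,0,0],[0.05,0,0,0.002,0,0,0]]'|egrep "pos|force"
```

```text
position: [0.4773, -0.0008, 0.0029]
force: [0.1, 1.0, 0.3]
finger_force: 0.0
position: [0.4772, -0.001, -0.0034]
force: [0.3, 0.7, 0.4]
finger_force: 0.0
position: [0.477, -0.0008, -0.0057]
force: [-1.0, 0.5, -0.1]
finger_force: 0.0
```

```bash
python3 nudge.py '[[0.03,0,0,0,0,0,0],[0.03,0,0,0,0,0,0],[0.03,0,0,0,0,0,0],[0.03,0,0,0,0,0,0]]' 60
```

```text
clock: 26.35
position: [0.477, -0.0009, -0.0057]
tool_rot: [3.142, 0.0, 2.945]
force: [1.2, 0.0, -0.1]
grip_width: 0.03
finger_force: 0.0
```

```bash
python3 -c "
from h import *
J=imaging.grab_frame('side'); I=imaging.grab_frame('top')
O=np.zeros((480,800,3),np.uint8); O[:480,:400]=cv2.resize(J[170:290,190:290],None,fx=4,fy=4); O[:480,400:]=cv2.resize(I[190:310,230:330],None,fx=4,fy=4); cv2.imwrite('pics/v5.png',O)
print(w2p('side',[[.477,0,0],[.477,0,.018]]))"
```

```text
[[235.16396446 251.35237692]
 [235.028354   245.87598832]]
```

View pics/v5.png

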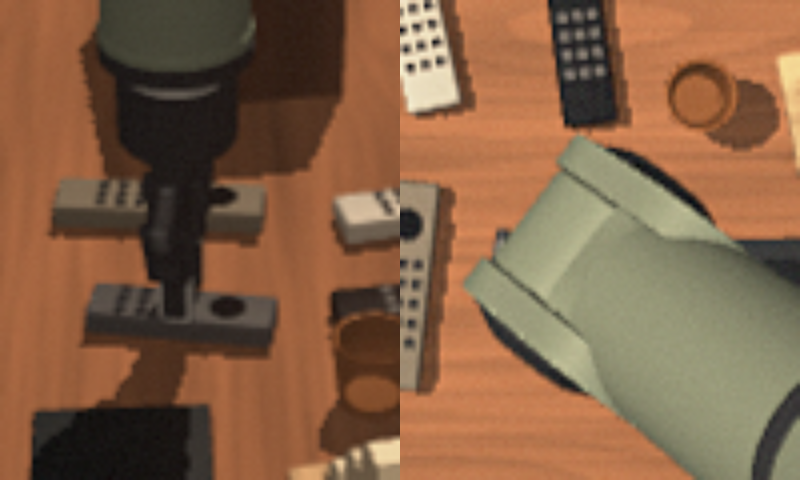

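```bash
python3 nudge.py '[[0.05,0,0,0,0,0,0],[0.05,0,0,0,0,0,0],[0.05,0,0,0.003,0,0,0],[0.05,0,0,0.003,0,0,0]]'|egrep "pos|force|wid"
python3 nudge.py '[[0.05,0,0,0.003,0,0,0],[0.05,0,0,0.003,0,0,0]]'|egrep "pos|force"
python3 nudge.py '[[0.05,0,0,0.003,0,0,0],[0.05,0,0,0.003,0,0,0]]'|egrep "pos|force"
```

```text
position: [0.4769, -0.0009, -0.0089]
force: [-0.5, -0.3, -0.1]
grip_width: 0.0498
finger_force: 0.0
position: [0.4769, -0.0009, -0.0119]
force: [-0.2, -0.3, -0.1]
finger_force: 0.0
position: [0.4769, -0.0009, -0.0149]
force: [-0.3, 0.5, 0.1]
finger_force: 0.0
```

```bash
python3 nudge.py '[[0.05,0,0,0.003,0,0,0],[0.05,0,0,0.003,0,0,0]]'|egrep "pos|force"
python3 nudge.py '[[0.03,0,0,0,0,0,0],[0.03,0,0,0,0,0,0],[0.03,0,0,0,0,0,0]]' 40
```

```text
position: [0.4769, -0.0008, -0.0179]
force: [0.5, -0.8, -0.1]
finger_force: 0.0
clock: 28.08
position: [0.477, -0.0008, -0.0175]
tool_rot: [-3.142, 0.0, 2.945]
force: [-1.7, 0.9, 6.0]
grip_width: 0.037
finger_force: 39.8
```

Gripped at 37 mm, so the tips sit about 18 mm behind the reported TCP. Next I carry it to the box.

```bash
python3 nudge.py '[[0.03,0,0,-0.02,0,0,0],[0.03,0,0,-0.08,0,0,0],[0.03,0,0,-0.14,0,0,0],[0.03,0,0,-0.20,0,0,0],[0.03,0,0,-0.23,0,0,0]]' 60
python3 -c "
from h import *
plan((.4980,.2,.215,2.3),(.5185,.3907,.205,1.69))"
```

```text
clock: 28.7
position: [0.4775, -0.0007, 0.2151]
tool_rot: [3.142, 0.003, 2.945]
force: [1.1, -1.3, -1.3]
grip_width: 0.0359
finger_force: 61.5
at [ 0.4775 -0.0007  0.2151] 2.945 tilt [3.142e+00 3.000e-03] t 28.7 grip 0.0359 q7 0.84
[1.910e-02 2.009e-01 1.000e-04 6.450e-01] rows 3.4
[0.1285 0.1423 0.01   0.61  ] rows 3.2
```

```bash
python3 nudge.py '[[0.03,0.019,0.201,0,0,0,0.645],[0.03,0.019,0.201,0,0,0,0.645],[0.03,0.019,0.201,0,0,0,0.645],[0.03,0.019,0.201,0,0,0,0.645],[0.03,0.019,0.201,0,0,0,0.645]]'|grep pos
python3 nudge.py '[[0.03,0.1285,0.1423,0.01,0,0,0.61],[0.03,0.1285,0.1423,0.01,0,0,0.61],[0.03,0.1285,0.1423,0.01,0,0,0.61],[0.03,0.1285,0.1423,0.01,0,0,0.61],[0.03,0.1285,0.1423,0.01,0,0,0.61]]'
python3 -c "
from h import *
plan((.5185,.3907,.15,1.69))"
```

```text
position: [0.4969, 0.2028, 0.2123]
clock: 29.95
position: [0.518, 0.3902, 0.2018]
tool_rot: [-3.141, 0.001, 1.692]
force: [0.1, 0.3, -0.5]
grip_width: 0.0364
finger_force: 61.4
at [0.518  0.3902 0.2018] 1.692 tilt [-3.141e+00  1.000e-03] t 29.9 grip 0.0364 q7 -0.93
[0.0004 0.0006 0.0518 0.002 ] rows 0.8
```

```bash
python3 nudge.py '[[0.03,0,0,0.03,0,0,0],[0.03,0,0,0.05,0,0,0],[0.03,0,0,0.065,0,0,0],[0.03,0,0,0.08,0,0,0]]'
python3 nudge.py '[[0.03,0,0,0.01,0,0,0],[0.03,0,0,0.02,0,0,0],[0.03,0,0,0.03,0,0,0],[0.03,0,0,0.03,0,0,0]]'
python3 -c "
from h import *
J=imaging.grab_frame('side'); I=imaging.grab_frame('top')
O=np.zeros((480,800,3),np.uint8); O[:480,:400]=cv2.resize(J[80:200,190:290],None,fx=4,fy=4); O[:480,400:]=cv2.resize(I[180:300,75:175],None,fx=4,fy=4); cv2.imwrite('pics/v6.png',O)"
```

```text
clock: 30.45
position: [0.5185, 0.3904, 0.1222]
tool_rot: [3.141, -0.0, 1.69]
force: [-1.3, -1.2, 6.7]
grip_width: 0.036
finger_force: 62.3
clock: 30.95
position: [0.5191, 0.3907, 0.0923]
tool_rot: [3.14, -0.001, 1.69]
force: [6.3, 0.7, 0.6]
grip_width: 0.036
finger_force: 61.5
```

View pics/v6.png

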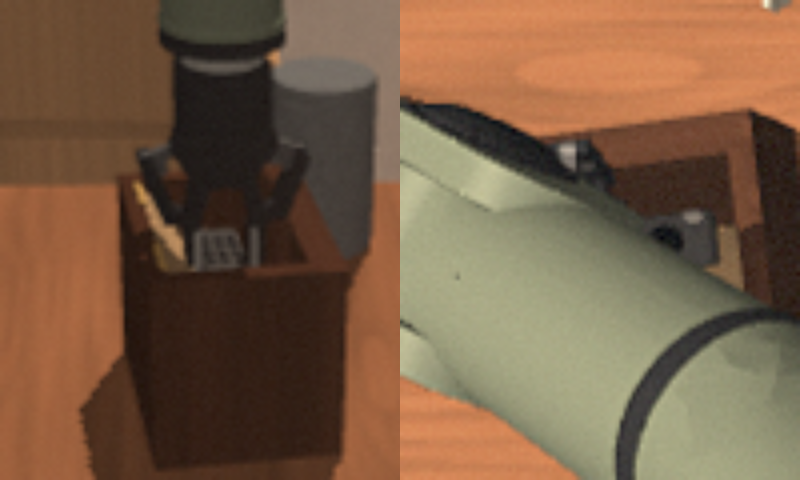

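The flap hangs steeply open, held by the left finger, and the remote is level inside the opening (side crop about 220,245). Releasing it.

```bash
python3 nudge.py '[[0.056,0,0,0,0,0,0],[0.056,0,0,0,0,0,0],[0.056,0,0,0,0,0,0],[0.056,0,0,0,0,0,0],[0.056,0,0,0,0,0,0]]'
python3 nudge.py '[[0.056,0,0,-0.03,0,0,0],[0.056,0,0,-0.06,0,0,0],[0.056,0,0,-0.09,0,0,0],[0.056,0,0,-0.13,0,0,0],[0.056,0,0,-0.15,0,0,0]]'|egrep "pos|force"
python3 nudge.py '[[0.056,0.12,-0.02,0,0,0,-0.4],[0.056,-0.12,-0.02,0,0,0,0.6],[0.056,-0.2,-0.02,0,0,0,0.6],[0.056,-0.2,-0.02,0,0,0,0.6],[0.056,-0.2,-0.02,0,0,0,0.6]]'|grep pos
python3 look.py 124
python3 -c "
from h import *
I=cv2.imread('pics/last.png');J=imaging.grab_frame('side')
O=np.zeros((480,800,3),np.uint8); O[:480,:400]=cv2.resize(J[80:200,190:290],None,fx=4,fy=4); O[:480,400:]=cv2.resize(I[180:300,75:175],None,fx=4,fy=4); cv2.imwrite('pics/v7.png',O)
plan((.4644,.132,.05,3.024))"
```

```text
clock: 31.68
position: [0.521, 0.3907, 0.0934]
tool_rot: [3.137, -0.001, 1.689]
force: [14.1, 2.7, -0.1]
grip_width: 0.0555
finger_force: 6.1
position: [0.5184, 0.3909, 0.2448]
force: [0.3, -0.4, -1.5]
finger_force: 0.0
position: [0.521, 0.1993, 0.2427]
1 [0.4001 0.1347 0.317 ] 0.208
2 [0.6461 0.0013 0.1174] 0.889
4 [0.6563 0.1203 0.2175] 0.956
at [0.5223 0.1942 0.2427] 1.114 tilt [3.139e+00 3.000e-03] t 33.0 grip 0.0558 q7 -1.14
[-0.0814 -0.0245  0.1927 -1.9098] rows 10.2
```

View pics/v7.png

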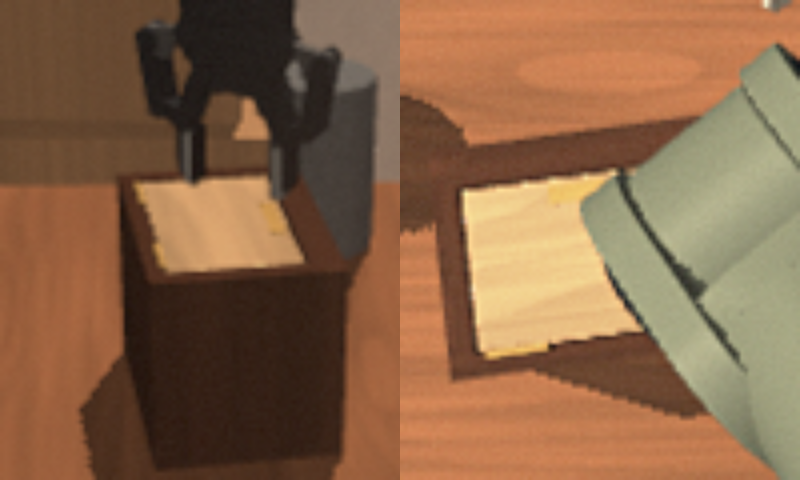

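Flap is shut with the remote inside. Next is remote2.

```bash
python3 -c "
from h import *
plan((.646,.0013,.06,.117),(.646,.0013,-.0175,.117))"
```

```text
at [0.5223 0.1942 0.2427] 1.114 tilt [3.139e+00 3.000e-03] t 33.0 grip 0.0558 q7 -1.14
[-0.1186  0.1961  0.1827  0.9972] rows 5.3
[ 0.      0.      0.0775 -0.    ] rows 1.2
```

```bash
python3 nudge.py '[[0.052,-0.1186,0.1961,0.05,0,0,0.997],[0.052,-0.1186,0.1961,0.05,0,0,0.997],[0.052,-0.1186,0.1961,0.08,0,0,0.997],[0.052,-0.1186,0.1961,0.12,0,0,0.997],[0.052,-0.1186,0.1961,0.17,0,0,0.997]]'|grep pos
python3 nudge.py '[[0.052,0,0,0,0,0,0.05],[0.052,0,0,0,0,0,0.05]]'|grep pos
python3 look.py 14
python3 -c "
from h import *
plan((.646,.0013,-.0175,.117))"
```

```text
position: [0.6485, 0.008, 0.0765]
position: [0.6468, 0.0112, 0.0769]
1 [ 0.4643  0.1321 -0.1122] 0.929
4 [0.6565 0.1205 0.2109] 0.955
at [0.6471 0.0113 0.0776] 0.142 tilt [-3.141e+00 -1.000e-03] t 34.0 grip 0.052 q7 -1.69
[-0.0025  0.0097  0.0951  0.025 ] rows 1.5
```

```bash
python3 nudge.py '[[0.052,-0.0025,0.0097,0.01,0,0,0.025],[0.052,-0.0025,0.0097,0.04,0,0,0.025],[0.052,-0.0025,0.0097,0.05,0,0,0.025],[0.052,-0.0025,0.0097,0.05,0,0,0.025]]'|egrep "pos|rot"
python3 -c "
from h import *
plan((.646,.0013,-.0175,.117))"
```

```text
position: [0.6454, 0.0008, 0.0269]
tool_rot: [-3.141, 0.001, 0.115]
at [0.6454 0.0008 0.0269] 0.115 tilt [-3.141e+00  1.000e-03] t 34.5 grip 0.0519 q7 -1.71
[ 0.0006 -0.0004  0.0444 -0.0021] rows 0.7
```

```bash
python3 nudge.py '[[0.052,0.0006,-0.0004,0.02,0,0,0],[0.052,0.0006,-0.0004,0.036,0,0,0],[0.052,0.0006,-0.0004,0.0405,0,0,0],[0.052,0.0006,-0.0004,0.0435,0,0,0],[0.052,0.0006,-0.0004,0.0435,0,0,0]]'|egrep "pos|force"
python3 nudge.py '[[0.03,0,0,0,0,0,0],[0.03,0,0,0,0,0,0],[0.03,0,0,0,0,0,0],[0.03,0,0,0,0,0,0]]' 60
python3 nudge.py '[[0.03,0,0,-0.02,0,0,0],[0.03,0,0,-0.08,0,0,0],[0.03,0,0,-0.14,0,0,0],[0.03,0,0,-0.20,0,0,0],[0.03,0,0,-0.23,0,0,0]]'|egrep "pos|wid|finger"
python3 -c "
from h import *
plan((.582,.2,.21,.95),(.5185,.3907,.20,1.69))"
```

```text
position: [0.6463, 0.0015, -0.0162]
force: [-0.1, -0.3, -0.6]
finger_force: 0.0
clock: 35.58
position: [0.6465, 0.0015, -0.0155]
tool_rot: [3.141, -0.001, 0.115]
force: [-2.4, -0.7, 6.2]
grip_width: 0.0376
finger_force: 60.4
position: [0.6471, 0.0015, 0.2189]
grip_width: 0.0376
finger_force: 61.0
at [0.6471 0.0015 0.2189] 0.115 tilt [ 3.141 -0.005] t 36.2 grip 0.0376 q7 -1.66
[-0.0419 -0.2046  0.0089 -0.835 ] rows 4.4
[ 0.1182 -0.1626  0.01   -0.74  ] rows 3.9
```

```bash
python3 nudge.py '[[0.03,-0.042,-0.2046,0.009,0,0,-0.835],[0.03,-0.042,-0.2046,0.009,0,0,-0.835],[0.03,-0.042,-0.2046,0.009,0,0,-0.835],[0.03,-0.042,-0.2046,0.009,0,0,-0.835],[0.03,-0.042,-0.2046,0.009,0,0,-0.835]]'|grep pos
python3 nudge.py '[[0.03,0.118,-0.1626,0.01,0,0,-0.74],[0.03,0.118,-0.1626,0.01,0,0,-0.74],[0.03,0.118,-0.1626,0.01,0,0,-0.74],[0.03,0.118,-0.1626,0.01,0,0,-0.74],[0.03,0.118,-0.1626,0.01,0,0,-0.74]]'
python3 -c "
from h import *
plan((.521,.391,.094,1.69))"
```

```text
position: [0.58, 0.2022, 0.2061]
clock: 37.45
position: [0.5168, 0.3912, 0.1955]
tool_rot: [3.141, -0.0, 1.691]
force: [0.4, -0.3, -1.4]
grip_width: 0.038
finger_force: 61.0
at [0.5168 0.3912 0.1955] 1.691 tilt [ 3.141 -0.   ] t 37.5 grip 0.038 q7 -0.94
[-0.0007  0.0041  0.1015  0.0008] rows 1.6
```

```bash
python3 nudge.py '[[0.03,-0.0007,0.004,0.03,0,0,0],[0.03,-0.0007,0.004,0.05,0,0,0],[0.03,-0.0007,0.004,0.065,0,0,0],[0.03,-0.0007,0.004,0.08,0,0,0],[0.03,-0.0007,0.004,0.09,0,0,0]]'|egrep "pos|force"
python3 nudge.py '[[0.03,0,0,0.01,0,0,0],[0.03,0,0,0.012,0,0,0],[0.03,0,0,0.012,0,0,0]]'|egrep "pos|force|rot"
python3 nudge.py '[[0.053,0,0,0,0,0,0],[0.053,0,0,0,0,0,0],[0.053,0,0,0,0,0,0],[0.053,0,0,0,0,0,0],[0.053,0,0,0,0,0,0]]'
python3 nudge.py '[[0.053,0,0,-0.03,0,0,0],[0.053,0,0,-0.06,0,0,0],[0.053,0,0,-0.09,0,0,0],[0.053,0,0,-0.13,0,0,0],[0.053,0,0,-0.15,0,0,0]]'|egrep "pos|force"
python3 look.py 4
python3 -c "
from h import *
plan((.656,.1205,.07,.215))"
```

```text
position: [0.522, 0.3904, 0.1048]
force: [0.5, 0.2, 6.4]
finger_force: 61.8
position: [0.5221, 0.3903, 0.0931]
tool_rot: [3.14, -0.0, 1.689]
force: [5.1, -0.3, 1.4]
finger_force: 61.2
clock: 39.08
position: [0.5231, 0.3903, 0.0937]
tool_rot: [3.139, -0.001, 1.689]
force: [8.6, -0.1, 4.8]
grip_width: 0.053
finger_force: 4.9
position: [0.5214, 0.3906, 0.245]
force: [-0.9, 0.1, -0.9]
finger_force: 0.0
4 [0.6565 0.1205 0.211 ] 0.955
at [0.5218 0.3911 0.2469] 1.69 tilt [ 3.139e+00 -2.000e-03] t 39.8 grip 0.0527 q7 -0.91
[-0.2846  0.1011  0.1769  1.4748] rows 7.8
```

```bash
python3 nudge.py '[[0.052,-0.142,0.05,0,0,0,0.737],[0.052,-0.142,0.05,0.02,0,0,0.737],[0.052,-0.142,0.05,0.04,0,0,0.737],[0.052,-0.142,0.05,0.06,0,0,0.737],[0.052,-0.142,0.05,0.06,0,0,0.737]]'|grep pos
python3 -c "
from h import *
I=imaging.grab_frame('top'); cv2.imwrite('pics/flap2.png',I)
plan((.656,.1205,.06,.213))"
```

```text
position: [0.587, 0.2549, 0.1815]
at [0.5874 0.2556 0.1827] 0.958 tilt [-3.141e+00  1.000e-03] t 40.4 grip 0.0519 q7 -1.35
[-0.071   0.1338  0.1227  0.7446] rows 4.0
```

```bash
python3 nudge.py '[[0.052,-0.071,0.1338,0.03,0,0,0.745],[0.052,-0.071,0.1338,0.06,0,0,0.745],[0.052,-0.071,0.1338,0.09,0,0,0.745],[0.052,-0.071,0.1338,0.12,0,0,0.745],[0.052,-0.071,0.1338,0.13,0,0,0.745]]'|grep pos
python3 nudge.py '[[0.052,0,0,0.01,0,0,0],[0.052,0,0,0.015,0,0,0]]'|grep pos
python3 -c "
from h import *
plan((.6565,.1205,-.0165,.213))"
```

```text
position: [0.6553, 0.1206, 0.0519]
position: [0.6563, 0.1206, 0.0383]
at [0.6563 0.1206 0.0383] 0.212 tilt [-3.141e+00 -1.000e-03] t 41.3 grip 0.0523 q7 -1.8
[ 0.0002  0.0001  0.0548 -0.0009] rows 0.9
```

```bash
python3 nudge.py '[[0.052,0,0,0.025,0,0,0],[0.052,0,0,0.046,0,0,0],[0.052,0,0,0.0505,0,0,0],[0.052,0,0,0.054,0,0,0],[0.052,0,0,0.054,0,0,0]]'|egrep "pos|force"
python3 nudge.py '[[0.03,0,0,0,0,0,0],[0.03,0,0,0,0,0,0],[0.03,0,0,0,0,0,0],[0.03,0,0,0,0,0,0]]' 60
python3 nudge.py '[[0.03,0,0,-0.02,0,0,0],[0.03,0,0,-0.08,0,0,0],[0.03,0,0,-0.14,0,0,0],[0.03,0,0,-0.20,0,0,0],[0.03,0,0,-0.23,0,0,0]]'|egrep "pos|wid|finger"
python3 -c "
from h import *
plan((.590,.255,.21,.95),(.521,.391,.20,1.69))"
```

```text
position: [0.6562, 0.1199, -0.0159]
force: [0.5, -0.5, 0.3]
finger_force: 0.0
clock: 42.42
position: [0.6564, 0.12, -0.0153]
tool_rot: [3.142, -0.001, 0.208]
force: [-2.5, 0.1, 7.0]
grip_width: 0.0379
finger_force: 60.4
position: [0.6568, 0.1201, 0.2191]
grip_width: 0.0378
finger_force: 60.6
at [0.6568 0.1201 0.2191] 0.208 tilt [-3.141 -0.005] t 43.0 grip 0.0378 q7 -1.76
[-0.0375 -0.1458  0.0091 -0.742 ] rows 3.9
[ 0.0705 -0.1352  0.01   -0.74  ] rows 3.9
```

```bash
python3 nudge.py '[[0.03,-0.0375,-0.1458,0.009,0,0,-0.742],[0.03,-0.0375,-0.1458,0.009,0,0,-0.742],[0.03,-0.0375,-0.1458,0.009,0,0,-0.742],[0.03,-0.0375,-0.1458,0.009,0,0,-0.742],[0.03,-0.0375,-0.1458,0.009,0,0,-0.742]]'|grep pos
python3 nudge.py '[[0.03,0.0705,-0.1352,0.01,0,0,-0.74],[0.03,0.0705,-0.1352,0.01,0,0,-0.74],[0.03,0.0705,-0.1352,0.01,0,0,-0.74],[0.03,0.0705,-0.1352,0.01,0,0,-0.74],[0.03,0.0705,-0.1352,0.01,0,0,-0.74]]'
python3 -c "
from h import *
plan((.521,.391,.094,1.69))"
```

```text
position: [0.5892, 0.2546, 0.2058]
clock: 44.3
position: [0.5205, 0.3902, 0.195]
tool_rot: [3.141, 0.0, 1.685]
force: [0.3, -0.7, -0.6]
grip_width: 0.038
finger_force: 60.6
at [0.5205 0.3902 0.195 ] 1.685 tilt [3.141 0.   ] t 44.3 grip 0.038 q7 -0.94
[ 0.0008  0.0006  0.101  -0.0053] rows 1.6
```

```bash
python3 nudge.py '[[0.03,0.0008,0.0006,0.03,0,0,0],[0.03,0.0008,0.0006,0.05,0,0,0],[0.03,0.0008,0.0006,0.065,0,0,0],[0.03,0.0008,0.0006,0.08,0,0,0],[0.03,0.0008,0.0006,0.09,0,0,0]]'|egrep "pos|force"
python3 nudge.py '[[0.03,0,0,0.01,0,0,0],[0.03,0,0,0.012,0,0,0],[0.03,0,0,0.012,0,0,0]]'|egrep "pos|force|rot"
python3 nudge.py '[[0.053,0,0,0,0,0,0],[0.053,0,0,0,0,0,0],[0.053,0,0,0,0,0,0],[0.053,0,0,0,0,0,0],[0.053,0,0,0,0,0,0]]'
python3 nudge.py '[[0.053,0,0,-0.03,0,0,0],[0.053,0,0,-0.06,0,0,0],[0.053,0,0,-0.09,0,0,0],[0.053,0,0,-0.13,0,0,0],[0.053,0,0,-0.15,0,0,0]]'|egrep "pos|force"
python3 look.py 1
python3 -c "
from h import *
plan((.464,.132,.07,-.115))"
```

```text
position: [0.5213, 0.3918, 0.1047]
force: [1.6, -0.2, 6.0]
finger_force: 61.4
position: [0.5215, 0.3917, 0.0931]
tool_rot: [3.14, -0.0, 1.688]
force: [5.9, -0.1, 1.8]
finger_force: 60.8
clock: 45.92
position: [0.5225, 0.3916, 0.0936]
tool_rot: [3.138, -0.001, 1.688]
force: [10.3, 0.1, 4.0]
grip_width: 0.0531
finger_force: 5.1
position: [0.5207, 0.3919, 0.245]
force: [-0.3, 0.6, -0.1]
finger_force: 0.0
1 [ 0.4637  0.1321 -0.1151] 0.935
at [0.5211 0.3924 0.2469] 1.689 tilt [ 3.139e+00 -2.000e-03] t 46.6 grip 0.0533 q7 -0.91
[-0.2518 -0.0874  0.1769  1.8039] rows 9.6
```

```bash
python3 nudge.py '[[0.055,-0.126,-0.044,0,0,0,-0.669],[0.055,-0.126,-0.044,0.02,0,0,-0.669],[0.055,-0.126,-0.044,0.04,0,0,-0.669],[0.055,-0.126,-0.044,0.06,0,0,-0.669],[0.055,-0.126,-0.044,0.06,0,0,-0.669]]'|grep pos
python3 -c "
from h import *
plan((.4638,.132,.06,3.025))"
```

```text
position: [0.4913, 0.2605, 0.1816]
at [0.4913 0.2605 0.1816] 2.357 tilt [-3.139e+00 -1.000e-03] t 47.2 grip 0.0553 q7 -0.22
[-0.0713 -0.1104  0.1216 -0.6675] rows 3.6
```

```bash
python3 nudge.py '[[0.055,-0.0713,-0.1104,0.03,0,0,-0.6675],[0.055,-0.0713,-0.1104,0.06,0,0,-0.6675],[0.055,-0.0713,-0.1104,0.09,0,0,-0.6675],[0.055,-0.0713,-0.1104,0.12,0,0,-0.6675],[0.055,-0.0713,-0.1104,0.13,0,0,-0.6675]]'|grep pos
python3 nudge.py '[[0.055,0,0,0.01,0,0,0],[0.055,0,0,0.015,0,0,0]]'|grep pos
python3 -c "
from h import *
plan((.4638,.132,-.0165,3.025))"
```

```text
position: [0.4645, 0.1327, 0.052]
position: [0.4651, 0.1332, 0.038]
at [0.4651 0.1332 0.038 ] 3.025 tilt [3.142e+00 1.000e-03] t 48.1 grip 0.0549 q7 0.33
[ 0.0012 -0.0013  0.0545 -0.0001] rows 0.9
```

```bash
python3 nudge.py '[[0.055,0.0012,-0.0013,0.025,0,0,0],[0.055,0.0012,-0.0013,0.046,0,0,0],[0.055,0.0012,-0.0013,0.0505,0,0,0],[0.055,0.0012,-0.0013,0.054,0,0,0],[0.055,0.0012,-0.0013,0.054,0,0,0]]'|egrep "pos|force"
python3 nudge.py '[[0.03,0,0,0,0,0,0],[0.03,0,0,0,0,0,0],[0.03,0,0,0,0,0,0],[0.03,0,0,0,0,0,0]]' 60
python3 nudge.py '[[0.03,0,0,-0.02,0,0,0],[0.03,0,0,-0.08,0,0,0],[0.03,0,0,-0.14,0,0,0],[0.03,0,0,-0.20,0,0,0],[0.03,0,0,-0.23,0,0,0]]'|egrep "pos|wid|finger"
python3 -c "
from h import *
plan((.491,.26,.21,2.36),(.521,.391,.20,1.69))"
```

```text
position: [0.4637, 0.1317, -0.0158]
force: [-0.9, -0.1, -0.0]
finger_force: 0.0
clock: 49.22
position: [0.4638, 0.1316, -0.0154]
tool_rot: [3.142, 0.001, 3.026]
force: [-4.1, -1.4, 15.9]
grip_width: 0.0403
finger_force: 58.6
position: [0.4638, 0.1318, 0.2167]
grip_width: 0.0398
finger_force: 61.9
at [0.4638 0.1318 0.2167] 3.026 tilt [3.141e+00 3.000e-03] t 49.9 grip 0.0398 q7 0.61
[-0.0123  0.1305  0.0067  0.6664] rows 3.5
[0.071  0.1141 0.01   0.67  ] rows 3.6
```

```bash
python3 nudge.py '[[0.03,-0.0123,0.1305,0.0067,0,0,0.6664],[0.03,-0.0123,0.1305,0.0067,0,0,0.6664],[0.03,-0.0123,0.1305,0.0067,0,0,0.6664],[0.03,-0.0123,0.1305,0.0067,0,0,0.6664],[0.03,-0.0123,0.1305,0.0067,0,0,0.6664]]'|grep pos
python3 nudge.py '[[0.03,0.071,0.1141,0.01,0,0,0.67],[0.03,0.071,0.1141,0.01,0,0,0.67],[0.03,0.071,0.1141,0.01,0,0,0.67],[0.03,0.071,0.1141,0.01,0,0,0.67],[0.03,0.071,0.1141,0.01,0,0,0.67]]'
python3 -c "
from h import *
plan((.521,.391,.094,1.69))"
```

```text
position: [0.4903, 0.2599, 0.2072]
clock: 51.1
position: [0.5205, 0.3905, 0.197]
tool_rot: [-3.142, 0.0, 1.693]
force: [-0.2, -0.2, -0.1]
grip_width: 0.0395
finger_force: 61.8
at [0.5205 0.3905 0.197 ] 1.693 tilt [-3.142  0.   ] t 51.1 grip 0.0395 q7 -0.92
[0.0004 0.0006 0.103  0.0033] rows 1.6
```

```bash
python3 nudge.py '[[0.03,0.0004,0.0006,0.03,0,0,0],[0.03,0.0004,0.0006,0.05,0,0,0],[0.03,0.0004,0.0006,0.065,0,0,0],[0.03,0.0004,0.0006,0.08,0,0,0],[0.03,0.0004,0.0006,0.09,0,0,0]]'|egrep "pos|force"
python3 nudge.py '[[0.03,0,0,0.01,0,0,0],[0.03,0,0,0.014,0,0,0],[0.03,0,0,0.014,0,0,0]]'|egrep "pos|force|rot"
python3 nudge.py '[[0.055,0,0,0,0,0,0],[0.055,0,0,0,0,0,0],[0.055,0,0,0,0,0,0],[0.055,0,0,0,0,0,0],[0.055,0,0,0,0,0,0]]'
python3 nudge.py '[[0.055,0,0,-0.03,0,0,0],[0.055,0,0,-0.06,0,0,0],[0.055,0,0,-0.09,0,0,0],[0.055,0,0,-0.13,0,0,0],[0.055,0,0,-0.15,0,0,0]]'|egrep "pos|force"
python3 nudge.py '[[0.055,-0.0625,0,0,0,0,0],[0.055,-0.125,0,0,0,0,0],[0.055,-0.1875,0,0,0,0,0],[0.055,-0.25,0,0,0,0,0],[0.055,-0.3,0,0,0,0,0]]'|egrep "pos"
python3 -c "
from h import *
J=imaging.grab_frame('side'); I=imaging.grab_frame('top'); cv2.imwrite('pics/vt.png',I)
O=np.zeros((560,800,3),np.uint8); O[:,:]=cv2.resize(J[90:370,150:550],None,fx=2,fy=2); cv2.imwrite('pics/v8.png',O)"
```

```text
position: [0.5215, 0.3915, 0.1069]
force: [2.2, 0.5, 6.6]
finger_force: 62.7
position: [0.5218, 0.3915, 0.0932]
tool_rot: [3.14, -0.001, 1.691]
force: [6.3, 1.4, 0.4]
finger_force: 61.9
clock: 52.72
position: [0.5227, 0.3913, 0.0937]
tool_rot: [3.139, -0.001, 1.69]
force: [8.5, 0.5, 2.2]
grip_width: 0.0548
finger_force: 4.1
position: [0.5211, 0.3916, 0.2452]
force: [-0.4, -1.1, -0.7]
finger_force: 0.0
position: [0.5566, 0.0906, 0.2432]
```

View pics/v8.png

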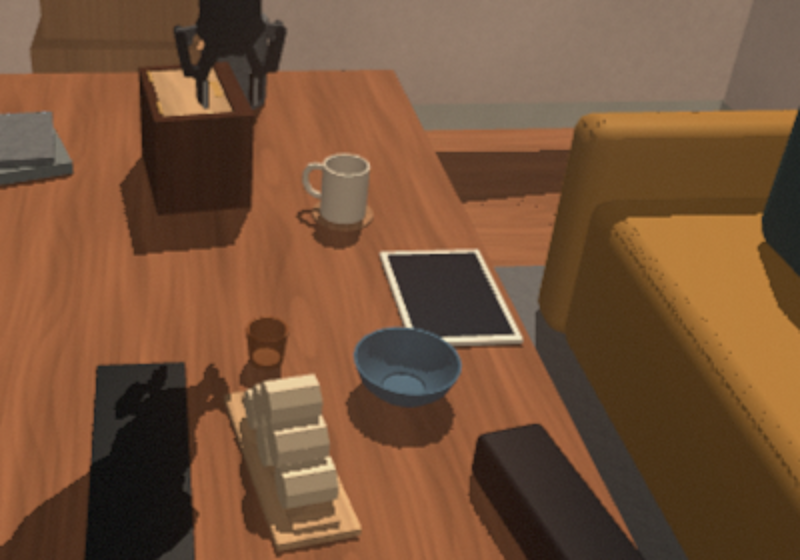

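View pics/vt.png

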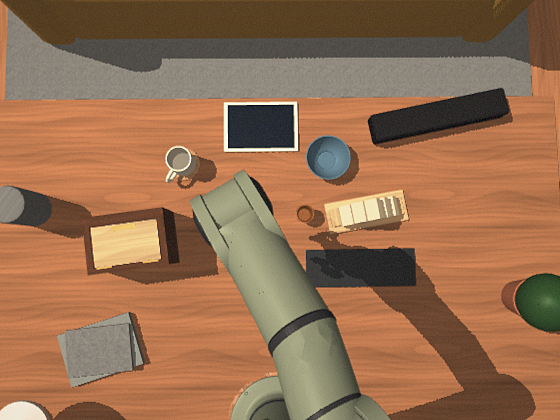

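The table is clear, the flap is shut (top image 125,243), the pyramid is complete (367,210), and the bystanders have not moved. Handing in.

```bash
python3 nudge.py '[[0.055,0,0,0,0,0,0],[0.055,0,0,0,0,0,0],[0.055,0,0,0,0,0,0],[0.055,0,0,0,0,0,0]]'|grep -E "clock|force"; python3 -c "
from workcell import bot, imaging, order
print(order.job_done())"
```

```text
clock: 54.58
force: [1.2, 0.5, -0.1]
finger_force: 0.0
the job is handed in; nothing more can be done
None
```

I handed the job in at about 55 s of the 210 s: all four remotes went into the box, the flap shut behind them, the six-candle pyramid is complete and the other things look unmoved in the last pictures; the judge's verdict was not shown.

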